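Close the pressure cooker: lid lever to the clutch, then the vent weight

TASK

Close the pressure cooker: swing the lid's lever clockwise (seen from above) until its torque clutch slips, and stop at once, leaving it there; a small slip is right, turning on well past the slip ruins the seal. Then stand the steel regulator weight over the vent pipe on the lid, upright and fully down on its seat, and let go. Do not turn the lever back, and leave the salt shaker, egg cup, oil bottle and jar where they stand.

Things in the scene. Friction and masses are not known exactly. Their poses are not given: they have to be found in the camera images.
- lever_grip (a point): Centre, half-way up, of the upright black knob on the lid's lever: a cylinder 22 mm across and 42 mm high, spinning freely on its pin, 90 mm from the turning axis (the lid's centre), its centre 206 mm above the table. It stands on a level steel bar, 18 mm wide, reaching 102 mm from the axis, its top at 182 mm. x points outward along the bar; z up.
- lever: How the lever works (origin on the vertical turning axis; x along the bar). Clockwise from above it carries the collar along at 4 to 5 N at the knob, for 0.5 to 1.2 rad, unseen and different each time. Once tight, the collar stops dead: the push rises within a few mm to about 15 N, then the lever slips over the collar at that steady push and stays put. Turned back (4 N), the slip is undone.
- collar_mark (a point): Steel index rib on the dark collar disc (62 mm across) under the lever's hub, 25 mm from the turning axis, opposite the bar. Its x axis points from the rib through the turning axis, in line with the lever's x until the clutch slips; the angle between the two is the slip. 0.06 to 0.26 rad of slip is right, more ruins the seal.
- cooker: Steel pressure cooker, lid on, fixed to the table; 220 mm across (232 at the lid's rim), two black handles along its x axis (reaching 157 mm from the centre, top at 107 mm). Origin: centre of the underside, on the lever's turning axis; z up. The lid's flat top is 142 mm above the table; the lever's knob reaches up to 228 mm.
- vent (a point): Centre of the flat seat (disc 40 mm across, 4 mm above the lid's top, 146 mm above the table) round the vent pipe; the weight's underside rests here. The pipe is 10 mm thick, round-topped, and stands 20 mm up from this point. It is 78 mm from the turning axis, clear of the lever's sweep. z up.
- weight_mid (a point): Centre of the regulator weight, half-way up: a plain steel cylinder, 33 mm across, 44 mm high (plus a 3 mm button on top), with a dark band, about 120 g, standing loose on the table near the shaker and the egg cup. From below it has a blind bore 13 mm wide and 24 mm deep for the vent pipe. z is its axis, up.
- shaker: Bystander: salt shaker, glass with a metal cap, 36 mm across, 64 mm high; origin at the centre of its underside.
- eggcup: Bystander: white open egg cup, 44 mm across, 45 mm high; origin at the centre of its underside.
- oil: Bystander: green glass oil bottle, 68 mm across, 260 mm high; origin at the centre of its underside.
- jar: Bystander: glass jar with metal lid, 72 mm across, 100 mm high; origin at the centre of its underside.
Things that resemble listed ones, but are neither listed nor needed, are in the scene too. What is shaped like the part that bears weight_mid but orange is not meant.

How it is judged:
On the way, in this order (a step that is already met when the one before it is completed fails the run):
1. the lever is turned clockwise until its clutch has slipped by at least 0.06 rad (angle between the x axis of lever_grip and the x axis of collar_mark, either way round above 0.06 rad), for 0.2 s.
2. the weight stands fully down over the vent pipe (horizontal distance between weight_mid and vent below 0.004 m and z of weight_mid in the frame of vent between 0.019 and 0.0245 m and angle between weight_mid's own z axis and vertical below 0.08 rad), for 0.2 s.
At the end, for the whole second after the job is handed in: The clutch slip (angle between the lever's and the collar mark's x axes) is between 0.06 and 0.26 rad, and the weight stands upright (within 0.08 rad) on the vent seat: its axis within 4 mm of the vent's centre, its middle 19 to 24.5 mm above the seat, at rest and released (all of step 2 and angle between the x axis of lever_grip and the x axis of collar_mark, either way round between 0.06 and 0.26 rad and linear speed of weight below 0.02 m/s); the robot touches nothing.
It fails at once if the lever is turned on past the slip (more than 0.26 rad of slip) (angle between the x axis of lever_grip and the x axis of collar_mark, either way round above 0.26 rad).
It fails at once if a bystander is moved by more than 40 mm (distance of any of shaker, eggcup, oil, jar from where it was at the start of the episode above 0.04 m).
It also fails if it takes over 72 s, if anything falls off the work surface, if the arm or the gripper's body presses on something with over 40 N, if the wrist force passes 120 N, or if a joint passes its speed limit or range.

ROBOT

A 7-joint arm with a two-finger parallel gripper is mounted at the origin on the work surface. World frame = base frame: x ahead of the robot, y to its left, z up, the work surface at z = 0. Lengths are in m, angles in rad, forces in N, time in s.
With the tool pointing down it reaches from about 0.425 to 0.875 m from the base axis. Payload 4.7 kg.
Tool frame: the origin (TCP) lies midway between the tips of the shut fingers; the grasp point (between the pads) lies 19 mm behind it; x points along the fingers, z is the direction in which the jaws open and shut, and the axes are right-handed (so a half turn about x gives the same grasp; the last joint's range is limited). The gripper opens to 87 mm and grips with 3 to 60 N. Pads are 19 mm wide; open, the fingers measure 117 mm over their backs; the gripper's body (75 mm by 190 mm) begins 51 mm behind the grasp point.
Start: joints at [-1.239, 0.321, -0.07, 1.45, 0.023, 1.371, -0.057], TCP at [0.203, 0.617, 0.223] pointing down, gripper open.
Joint ranges: [-2.86, 2.86], [-0.3, 2.09], [-1.38, 1.24], [0.06, 2.45], [-1.56, 4.7], [0.09, 2.05], [-2.69, 2.69]. Speed limits (rad/s): [2.57, 2.57, 3.14, 3.14, 3.14, 3.14, 3.14].

INTERFACE

Orientations are given as a rotation vector (axis times angle).
In Python, from bench import ctrl gives the robot as it stands.
- The arm moves only by the shell command python3 -m pendant 'ROWS' [OPENING] [FORCE]. ROWS is JSON, a list of rows, each an object with "travel": the shift along the tool's x, y, z in m, a list of three; "twist": the turn about the tool's x in rad. In form: [{"travel": [x, y, z], "twist": twist}, ...]. A call has 1 to 10 rows; each row is the pose to reach, as a shift and turn from the pose measured when the call began, along the tool's axes at that moment; what a row does not reach only later rows make up. A row lasts 1/8 s, in which the tool goes at most 62.5 mm and 10.7 degrees, less where a joint would pass 70% of its speed; a pose out of reach is approached as far as the arm can. A call with a gripper value outside its range is refused whole. OPENING is the opening, from -1 (shut) to 1 (fully open), so that 0 is half open, set as the call begins (- or left out, the last holds). The fingers move at their own pace and stop on an object; FORCE is the grip in N (left out, the last holds). Time passes only in rows, so rows that repeat a pose let the fingers close. It gives the time, the measured TCP pose, the force and the opening at its end, in the units of the state.
- ctrl.get_state(): the state, without advancing time (a new reading comes with each control period).
- ctrl.get_image(name): name is "scene" or "top" or "wrist"; returns the picture (480x640x3 uint8, red, green, blue); there is no depth.
- ctrl.camera_model(name): a dict with "K" (3x3 intrinsics, pixels), "distortion" ([k1, k2, p1, p2, k3] as OpenCV has them; the pictures are not rectified), "rvec" (rotation vector, rad) and "tvec" (3), from world to camera coordinates, as OpenCV has them; the wrist camera has in their place "T_tool_cam" (4x4, takes a point from camera to tool coordinates, whose origin is the TCP and whose axes are the tool frame's). Camera axes: x right, y down, z forward; pixel columns grow to the right and rows downward; lengths in m; the calibration is good to about 2 mm. A picture is of the moment at which its call begins: read the wrist's pose just before it. camera_model takes no time and is no camera call.
- ctrl.close_job(): hands the job in, once; it reports no verdict.
The state is a dict: "time": time; "joint_positions": joint angles; "qd": joint speeds; "joint_torque": joint torques, N m; "position": TCP position; "tool_rot": TCP orientation; "ft_force": force on the tool from outside, world axes, zero at the start; "torque": the same for the moment, N m; "grip_width": opening from 0.0 (shut) to 1.0 (fully open).
Only numpy, scipy, OpenCV 4.12 (cv2) and the standard library are available. Lean on these libraries where they do the work, as an engineer would, in place of code of your own. Each camera call takes 0.05 s, during which the arm holds its last target.

## Working session

There is one attempt and no reset: what is moved stays moved. The work goes in short steps, Python scripts to look and compute and a shell command to move; the robot and the scene stay as the last step left them, time stands still between calls to the robot, and variables do not carry over. Pictures are saved under pics/ and viewed, and the job is handed in when it is done.

```bash
ls; mkdir -p pics; cat > h.py <<'E'
import numpy as np, cv2, sys
from scipy.spatial.transform import Rotation as R
from bench import ctrl
def cam(name, st=None):
    m=ctrl.camera_model(name); K=np.array(m['K'],float); d=np.array(m['distortion'],float)
    if 'rvec' in m:
        Rw=R.from_rotvec(np.ravel(m['rvec'])).as_matrix(); t=np.ravel(m['tvec'])
    else:
        T=np.array(m['T_tool_cam']); W=np.eye(4); W[:3,:3]=R.from_rotvec(st['tool_rot']).as_matrix(); W[:3,3]=st['position']
        C=np.linalg.inv(W@T); Rw=C[:3,:3]; t=C[:3,3]
    return K,d,Rw,t
def ray(c,uv):
    K,d,Rw,t=c
    p=cv2.undistortPoints(np.array([[uv]],float),K,d)[0,0]
    return -Rw.T@t, Rw.T@np.array([p[0],p[1],1])
def onz(c,uv,z):
    o,v=ray(c,uv); return o+v*(z-o[2])/v[2]
def proj(c,P):
    K,d,Rw,t=c
    return cv2.projectPoints(np.array(P,float).reshape(-1,1,3),R.from_matrix(Rw).as_rotvec(),t,K,d)[0][:,0]
def tri(rs):
    A=np.zeros((3,3));b=np.zeros(3)
    for o,v in rs:
        v=v/np.linalg.norm(v);M=np.eye(3)-np.outer(v,v);A+=M;b+=M@o
    return np.linalg.solve(A,b)
def snap(name,fn):
    st=ctrl.get_state(); im=ctrl.get_image(name); cv2.imwrite('pics/'+fn,cv2.cvtColor(im,cv2.COLOR_RGB2BGR)); return st,im
E
python3 - <<'E'
from h import *
s=ctrl.get_state();print(s)
for n in('scene','top','wrist'):
    snap(n,n+'0.png')
for n in('scene','top'):
    c=cam(n);print(n,-c[2].T@c[3],c[0][0,0])
print(ctrl.camera_model('wrist')['T_tool_cam'])
print(R.from_rotvec(s['tool_rot']).as_matrix())
E
```

```text
pics
{'time': 0.0, 'joint_positions': array([-1.23889993,  0.32184261, -0.07008388,  1.45165667,  0.02260059,
        1.37076215, -0.05691149]), 'qd': array([-0.00260441, -0.0010417 ,  0.00214841, -0.00197007, -0.00081123,
       -0.00130984, -0.00119923]), 'joint_torque': array([-3.93655755e-04, -4.91303301e+01, -4.03953027e-01, -3.12521839e+01,
       -6.38593105e-02,  4.39890660e-02,  1.83236234e-04]), 'position': array([0.20298871, 0.61692931, 0.22145795]), 'tool_rot': array([-0.97318251,  1.3444448 ,  0.9712263 ]), 'ft_force': array([ 0.43541519, -0.1939048 , -0.62760552]), 'torque': array([ 0.00107063,  0.00732348, -0.01649481]), 'grip_width': 0.996087267721165}
scene [ 1.27317934 -0.80602017  0.88793886] 532.4509381054075
top [0.37993515 0.02300062 1.46855244] 529.0039431486728
[[-1.38329243e-04 -2.63742834e-01  9.64593022e-01 -1.62274854e-01]
 [-2.65948002e-04 -9.64592987e-01 -2.63742863e-01  7.04118163e-02]
 [ 9.99999955e-01 -2.93014937e-04  6.32895382e-05 -3.19662401e-04]
 [ 0.00000000e+00  0.00000000e+00  0.00000000e+00  1.00000000e+00]]
[[-4.95855828e-04 -9.49931936e-01  3.12456512e-01]
 [-1.81524157e-03  3.12456890e-01  9.49930206e-01]
 [-9.99998230e-01 -9.61556203e-05 -1.87928951e-03]]
```

View pics/scene0.png

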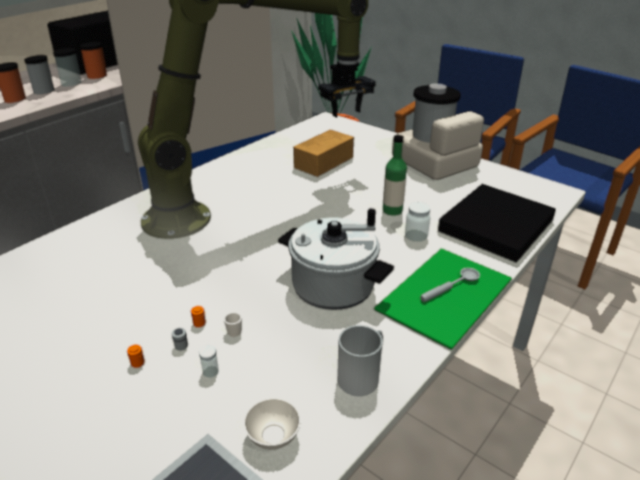

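View pics/top0.png

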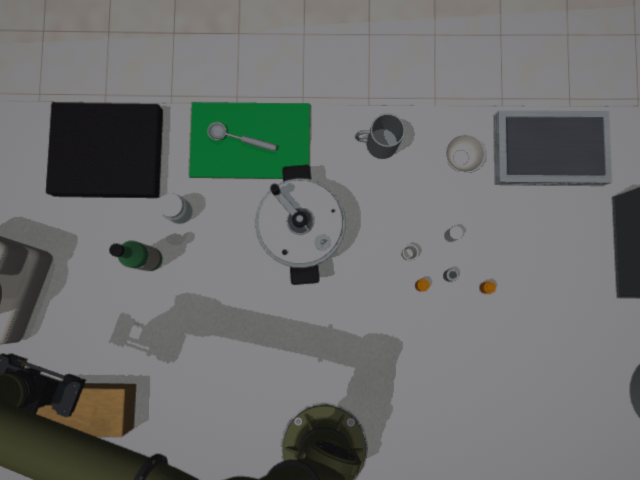

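View pics/wrist0.png

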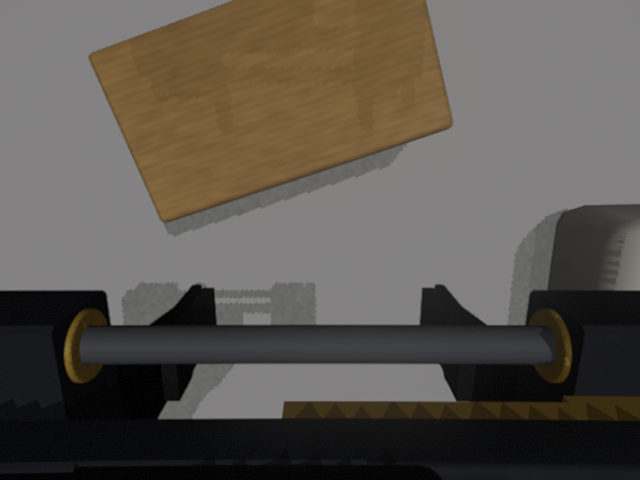

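The scene shows the cooker at the centre. Candidates for the weight in the top view are (452,274) grey, (423,285) orange and (488,287) orange. The grey one with the dark band fits; the shaker is at about (456,232) and the egg cup at (410,253). I'll enlarge these to confirm.

```bash
python3 - <<'E'
import cv2,numpy as np
t=cv2.imread('pics/top0.png');s=cv2.imread('pics/scene0.png')
a=cv2.resize(t[165:285,240:360],(400,400),interpolation=cv2.INTER_CUBIC)
b=cv2.resize(t[210:310,395:495],(400,400),interpolation=cv2.INTER_CUBIC)
cv2.imwrite('pics/crop1.png',np.hstack([a,b]))
a=cv2.resize(s[200:310,270:400],(473,400),interpolation=cv2.INTER_CUBIC)
b=cv2.resize(s[295:395,170:250],(320,400),interpolation=cv2.INTER_CUBIC)
cv2.imwrite('pics/crop2.png',np.hstack([a,b]))
E
```

```text
(no output)
```

View pics/crop1.png

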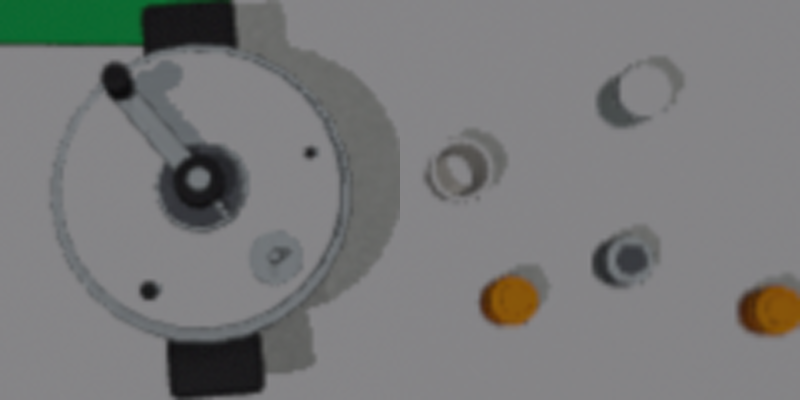

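View pics/crop2.png

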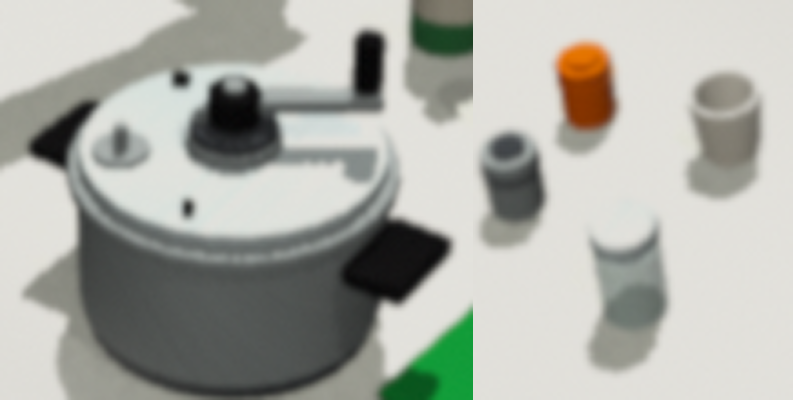

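The grey banded cylinder, at (452,274) in the top view and (180,338) in the scene view, is the steel weight. The two orange ones are the excluded look-alikes. Next I'll measure positions coarsely.

```bash
python3 - <<'E'
from h import *
t=cv2.imread('pics/top0.png');c=cam('top');s=cam('scene')
f=120/400
k=onz(c,(240+118*f,165+78*f),.22); print('knob top-blend',k, onz(c,(240+115*f,165+73*f),.228))
hub=onz(c,(240+198*f,165+178*f),.20);print('hub@.2',hub)
print('rim', [onz(c,(240+x*f,165+y*f),.14) for x,y in((52,190),(350,190),(200,45),(200,340))])
print('handles',onz(c,(297,166+12),.107),onz(c,(305,277),.107))
print('vent',onz(c,(240+275*f,165+257*f),.146))
rk=ray(s,(270+369*130/473,200+62*.275)); rt=ray(c,(240+118*f,165+80*f)); print('knob tri',tri([rk,rt]))
print('vent tri',tri([ray(s,(270+121*130/473,200+150*.275)),ray(c,(240+275*f,165+257*f))]))
q=.25
print('weight',onz(c,(395+629*q-100,210+259*q),.044), tri([ray(s,(170+(511-473)*.25,295+150*.25)),ray(c,(395+629*q-100,210+259*q))]))
for n,p,z in(('shaker',(650,88),.064),('egg',(457,172),.045),('or1',(512,297),.045),('or2',(775,308),.045)):
    print(n,onz(c,(395+p[0]*q-100,210+p[1]*q),z))
print('oil',onz(c,(118,250),.26),'jar',onz(c,(174,206),.1))
E
```

```text
knob top-blend [0.65326855 0.12610493 0.22      ] [0.65513362 0.12766952 0.228     ]
hub@.2 [0.58431659 0.06796661 0.2       ]
rim [array([0.58337646, 0.18125532, 0.14      ]), array([ 0.58613469, -0.04572676,  0.14      ]), array([0.69727652, 0.07021639, 0.14      ]), array([0.47033177, 0.06658493, 0.14      ])]
handles [0.70640704 0.0792848  0.107     ] [0.44697545 0.0543833  0.107     ]
vent [0.53341608 0.01077037 0.146     ]
knob tri [0.65648505 0.12841828 0.20415619]
vent tri [0.53519123 0.01182417 0.14038551]
weight [ 0.46154028 -0.33867181  0.044     ] [ 0.46327907 -0.33789453  0.03932132]
shaker [ 0.57450131 -0.34907944  0.064     ]
egg [ 0.5185001  -0.22415244  0.045     ]
or1 [ 0.43496578 -0.2602948   0.045     ]
or2 [ 0.43018797 -0.43449618  0.045     ]
oil [0.49594871 0.48165937 0.26      ] jar [0.6292658  0.40146179 0.1       ]
```

```bash
python3 -m pendant '[{"travel":[-0.06,0,0],"twist":0},{"travel":[-0.08,-0.05,-0.03],"twist":-0.15},{"travel":[-0.08,-0.58,-0.325],"twist":-0.5},{"travel":[-0.08,-0.58,-0.325],"twist":-1.02},{"travel":[-0.08,-0.58,-0.325],"twist":-1.02},{"travel":[-0.08,-0.58,-0.325],"twist":-1.02},{"travel":[-0.08,-0.58,-0.325],"twist":-1.02},{"travel":[-0.08,-0.58,-0.325],"twist":-1.02},{"travel":[-0.08,-0.58,-0.325],"twist":-1.02},{"travel":[-0.08,-0.58,-0.325],"twist":-1.02}]' 1 20; python3 -m pendant '[{"travel":[0,0,0],"twist":0}]'
python3 - <<'E'
from h import *
s=ctrl.get_state();Rt=R.from_rotvec(s['tool_rot']).as_matrix();print(Rt)
print(Rt.T@(np.array([.654,.126,.30])-s['position']), 'twist',(np.arctan2(Rt[1,2],Rt[0,2])-2.276))
E
```

```text
time: 1.4
position: [0.57, 0.2165, 0.302]
tool_rot: [-1.706, 0.792, 1.705]
ft_force: [0.6, 0.5, 0.7]
grip_width: 1.0
time: 1.52
position: [0.5733, 0.2095, 0.3014]
tool_rot: [-1.701, 0.803, 1.697]
ft_force: [0.1, 0.8, 0.3]
grip_width: 1.001
[[ 2.98888315e-04 -7.70125459e-01 -6.37892379e-01]
 [-4.97318598e-03 -6.37885664e-01  7.70115022e-01]
 [-9.99987589e-01  2.94217906e-03 -4.02063371e-03]]
[ 0.00181853 -0.00892819 -0.11578574] twist -0.013438548520802396
```

```bash
python3 -m pendant '[{"travel":[0,-0.009,-0.06],"twist":0.01},{"travel":[0,-0.009,-0.116],"twist":0.01},{"travel":[0,-0.009,-0.116],"twist":0.01},{"travel":[0,-0.009,-0.116],"twist":0.01}]'
python3 - <<'E'
from h import *
s,im=snap('wrist','w1.png')
c=cam('wrist',s)
print(s['position'],proj(c,[[.654,.126,.228],[.5845,.068,.2],[.5335,.011,.146]]))
E
```

```text
time: 2.02
position: [0.6536, 0.127, 0.3012]
tool_rot: [-1.693, 0.809, 1.692]
ft_force: [-0.3, -0.3, 0.9]
grip_width: 0.995
[0.65364771 0.12703865 0.30121968] [[318.74718669 256.94475054]
 [316.88559389  99.99322378]
 [299.39237046 -12.31000885]]
```

View pics/w1.png

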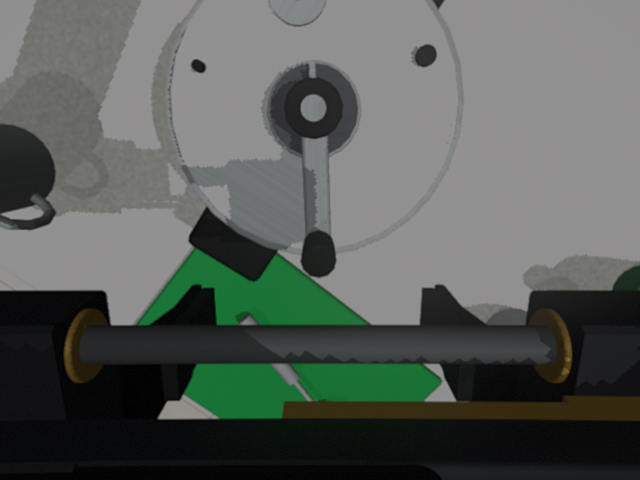

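The wrist view shows the knob top at (319,258), centred on the jaws; the rib is at (312,70), opposite the bar. That agrees with the prediction, so I'll descend and grip.

```bash
python3 -m pendant '[{"travel":[0.05,0,0],"twist":0},{"travel":[0.10,0,0],"twist":0},{"travel":[0.110,0,0],"twist":0},{"travel":[0.110,0,0],"twist":0}]'; python3 -m pendant '[{"travel":[0,0,0],"twist":0},{"travel":[0,0,0],"twist":0},{"travel":[0,0,0],"twist":0},{"travel":[0,0,0],"twist":0},{"travel":[0,0,0],"twist":0}]' -1 25
```

```text
time: 2.58
position: [0.6531, 0.129, 0.1923]
tool_rot: [-1.696, 0.806, 1.694]
ft_force: [-0.0, -0.4, 0.6]
grip_width: 0.998
time: 3.2
position: [0.6531, 0.1289, 0.1923]
tool_rot: [-1.696, 0.806, 1.694]
ft_force: [0.6, -0.5, -0.9]
grip_width: 0.516
```

```bash
python3 -m pendant '[{"travel":[0,0,0],"twist":0},{"travel":[0,0,0],"twist":0},{"travel":[0,0,0],"twist":0},{"travel":[0,0,0],"twist":0}]'; python3 -m pendant '[{"travel":[0,0,0],"twist":0},{"travel":[0,0,0],"twist":0}]'
python3 - <<'E'
from h import *
s=ctrl.get_state(); p=s['position']-np.array([.5845,.068,0]);print(np.hypot(*p[:2]),np.arctan2(p[1],p[0]),s['ft_force'])
E
```

```text
time: 3.7
position: [0.6536, 0.1281, 0.1925]
tool_rot: [-1.696, 0.807, 1.692]
ft_force: [2.7, -1.8, 0.6]
grip_width: 0.246
time: 3.95
position: [0.6537, 0.128, 0.1925]
tool_rot: [-1.696, 0.807, 1.692]
ft_force: [0.8, -0.6, -0.5]
grip_width: 0.247
0.09159693701980413 0.7144086785339706 [ 0.80699139 -0.59562938 -0.47823852]
```

```bash
cat > q.py <<'E'
from h import *
s=ctrl.get_state(); p=s['position']-np.array([.5845,.068,0]);a=np.arctan2(p[1],p[0]);F=s['ft_force'];Rt=R.from_rotvec(s['tool_rot']).as_matrix()
print('r %.4f turned %.3f jawturned %.3f Ftan %.1f Frad %.1f'%(np.hypot(*p[:2]),.7144-a,2.265-np.arctan2(Rt[1,2],Rt[0,2]),F[0]*np.sin(a)-F[1]*np.cos(a),F[0]*np.cos(a)+F[1]*np.sin(a)),F.round(1))
E
python3 -m pendant '[{"travel":[0,0.0001,-0.0045],"twist":0.05},{"travel":[0,0.0005,-0.009],"twist":0.1},{"travel":[0,0.001,-0.0135],"twist":0.15},{"travel":[0,0.0018,-0.018],"twist":0.2},{"travel":[0,0.0028,-0.0224],"twist":0.25},{"travel":[0,0.004,-0.0267],"twist":0.3}]'; python3 q.py
```

```text
time: 4.7
position: [0.6661, 0.1101, 0.1924]
tool_rot: [-1.486, 0.999, 1.491]
ft_force: [-1.3, 5.4, 1.3]
grip_width: 0.247
r 0.0918 turned 0.238 jawturned 0.307 Ftan -5.4 Frad 1.3 [-1.3  5.4  1.3]
```

```bash
python3 -m pendant '[{"travel":[0,0.0003,-0.006],"twist":0.03},{"travel":[0,0.0010,-0.0115],"twist":0.06},{"travel":[0,0.0020,-0.017],"twist":0.1},{"travel":[0,0.003,-0.0215],"twist":0.15}]'; python3 q.py
```

```text
time: 5.2
position: [0.6723, 0.0931, 0.193]
tool_rot: [-1.378, 1.08, 1.385]
ft_force: [3.1, 6.0, 0.0]
grip_width: 0.243
r 0.0913 turned 0.436 jawturned 0.455 Ftan -5.0 Frad 4.6 [3.1 6.  0. ]
```

```bash
for i in 1; do python3 -m pendant '[{"travel":[0,0,-0.0045],"twist":0.04},{"travel":[0,0,-0.0085],"twist":0.08}]' >/dev/null; python3 q.py; done; python3 -m pendant '[{"travel":[0,0.0,-0.0045],"twist":0.04},{"travel":[0,0.0,-0.0085],"twist":0.08}]' >/dev/null; python3 q.py
```

```text
r 0.0916 turned 0.496 jawturned 0.534 Ftan -5.2 Frad 0.8 [-0.3  5.3 -1.3]
r 0.0917 turned 0.563 jawturned 0.614 Ftan -5.7 Frad 0.5 [-0.4  5.7  0.4]
```

```bash
python3 -m pendant '[{"travel":[0,0.0001,-0.0055],"twist":0.03},{"travel":[0,0.0003,-0.0095],"twist":0.06}]' >/dev/null; python3 q.py
```

```text
r 0.0915 turned 0.645 jawturned 0.674 Ftan -5.2 Frad 1.9 [ 1.5  5.3 -0.2]
```

```bash
python3 -m pendant '[{"travel":[0,0.0001,-0.0055],"twist":0.03},{"travel":[0,0.0003,-0.0095],"twist":0.06}]' >/dev/null; python3 q.py
```

```text
r 0.0915 turned 0.729 jawturned 0.734 Ftan -5.9 Frad 0.7 [0.8 5.9 0.3]
```

```bash
python3 -m pendant '[{"travel":[0,0.0001,-0.0055],"twist":0.04},{"travel":[0,0.0003,-0.0095],"twist":0.08}]' >/dev/null; python3 q.py
```

```text
r 0.0914 turned 0.778 jawturned 0.813 Ftan -11.5 Frad 1.2 [ 1.9 11.4  0.1]
```

```bash
python3 -c "
from h import *
snap('wrist','w2.png')"
```

```text
(no output)
```

View pics/w2.png

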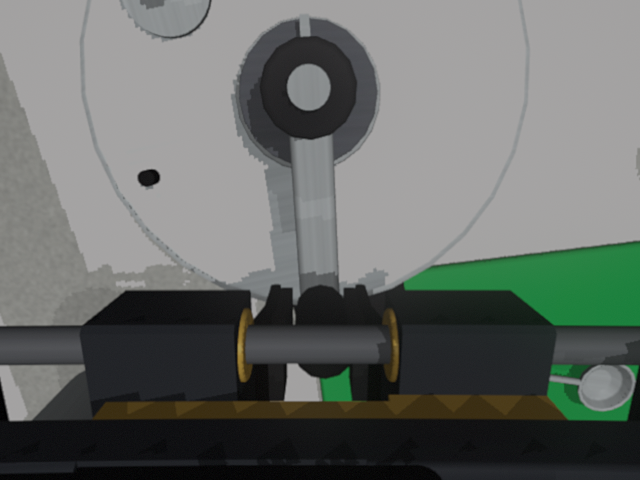

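The rib is still in line with the bar and the push is rising (11.5 N), so the collar has just gone tight at about 0.77 rad.

```bash
python3 -m pendant '[{"travel":[0,0.0001,-0.0045],"twist":0.02},{"travel":[0,0.0002,-0.0075],"twist":0.04}]' >/dev/null; python3 q.py
```

```text
r 0.0912 turned 0.784 jawturned 0.850 Ftan -13.3 Frad 2.4 [ 3.3 13.1  0.1]
```

```bash
python3 -m pendant '[{"travel":[0,0.0001,-0.0070],"twist":0.0},{"travel":[0,0.0002,-0.011],"twist":0.0}]' >/dev/null; python3 q.py
```

```text
r 0.0910 turned 0.806 jawturned 0.844 Ftan -14.4 Frad 3.1 [ 4.4 14.  -0.6]
```

```bash
python3 -m pendant '[{"travel":[0,0.0001,-0.0070],"twist":0.0},{"travel":[0,0.0002,-0.012],"twist":0.0}]' >/dev/null; python3 q.py
```

```text
r 0.0908 turned 0.837 jawturned 0.838 Ftan -15.1 Frad 2.3 [ 4.2 14.7 -0.2]
```

```bash
python3 -m pendant '[{"travel":[0,0,-0.0070],"twist":0.0},{"travel":[0,0,-0.012],"twist":0.0}]' >/dev/null; python3 q.py
```

```text
r 0.0909 turned 0.869 jawturned 0.831 Ftan -16.5 Frad 1.8 [ 4.3 16.  -0.1]
```

```bash
python3 -m pendant '[{"travel":[0,0.0002,-0.0080],"twist":0.02},{"travel":[0,0.0003,-0.012],"twist":0.04}]' >/dev/null; python3 q.py;python3 -c "
from h import *
snap('wrist','w3.png')"
```

```text
r 0.0909 turned 0.899 jawturned 0.866 Ftan -16.4 Frad 1.4 [ 4.4 15.8 -0.8]
```

View pics/w3.png

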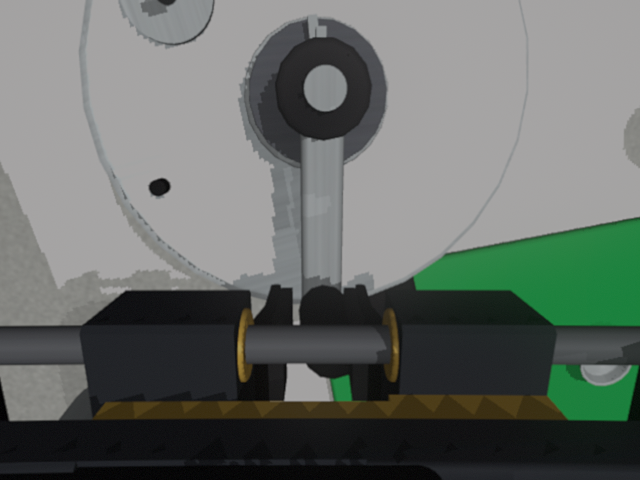

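```bash
python3 - <<'E'
from h import *
im=cv2.imread('pics/w3.png')
cv2.imwrite('pics/w3c.png',cv2.resize(im[0:190,220:420],(800,760)[:2],interpolation=cv2.INTER_CUBIC)[:600])
s=ctrl.get_state();c=cam('wrist',s)
for z in(.155,.165,.175):
    ax=onz(c,(316.5,92),z); rib=onz(c,(313.5,25),z); d=ax-rib
    bar=[onz(c,p,.182) for p in((323,150),(322.5,270))];b=bar[1]-bar[0]
    print(z,ax,np.linalg.norm(d[:2]),'slip',np.arctan2(d[1],d[0])-np.arctan2(b[1],b[0]),np.arctan2(b[1],b[0]))
E
```

```text
0.155 [0.58714032 0.06772277 0.155     ] 0.027269378059874543 slip 0.048053695739999985 -0.17366007380482612
0.165 [0.58784683 0.06681977 0.165     ] 0.02590310126193303 slip 0.04805369574000004 -0.17366007380482612
0.175 [0.58855335 0.06591678 0.175     ] 0.024536824463991403 slip 0.04805369573999954 -0.17366007380482612
```

View pics/w3c.png

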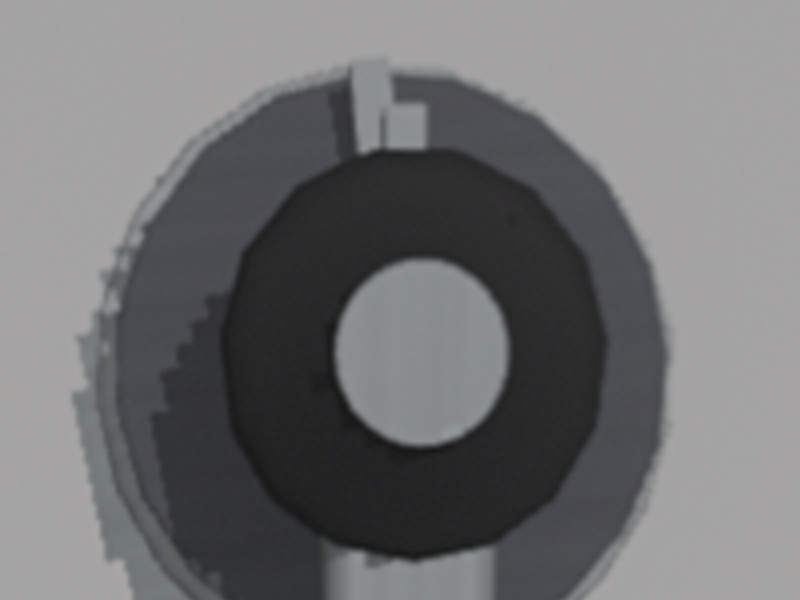

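The crop shows the rib at about (312,33), offset left of the lever's tail at (321,31). Rib tilt and offset give roughly 0.09–0.115 rad of slip, and the kinematic estimate is 0.10–0.115. I'll take one more small step to centre the slip in its band, then stop.

```bash
python3 -m pendant '[{"travel":[0,0.0002,-0.0080],"twist":0.02},{"travel":[0,0.0003,-0.012],"twist":0.04}]' >/dev/null; python3 q.py; python3 -m pendant '[{"travel":[0,0,0],"twist":0},{"travel":[0,0,0],"twist":0}]';python3 q.py
```

```text
r 0.0909 turned 0.938 jawturned 0.901 Ftan -16.6 Frad 1.2 [ 4.9 16.  -1.6]
time: 8.3
position: [0.6735, 0.0495, 0.1931]
tool_rot: [-0.999, 1.223, 1.089]
ft_force: [2.7, 6.1, -0.5]
grip_width: 0.25
r 0.0909 turned 0.919 jawturned 0.900 Ftan -6.6 Frad 1.3 [ 2.7  6.1 -0.5]
```

```bash
python3 -m pendant '[{"travel":[0,0,0],"twist":0},{"travel":[0,0,0],"twist":0},{"travel":[0,0,0],"twist":0},{"travel":[0,0,0],"twist":0}]' 1; python3 q.py
python3 - <<'E'
from h import *
s,im=snap('wrist','w4.png');print(R.from_rotvec(s['tool_rot']).as_matrix().round(3))
im=cv2.imread('pics/w4.png');cv2.imwrite('pics/w4c.png',cv2.resize(im[0:150,220:420],(800,600),interpolation=cv2.INTER_CUBIC))
E
```

```text
time: 8.8
position: [0.6735, 0.048, 0.1932]
tool_rot: [-0.998, 1.224, 1.087]
ft_force: [-0.1, 0.2, 0.9]
grip_width: 0.618
r 0.0912 turned 0.936 jawturned 0.901 Ftan -0.1 Frad -0.2 [-0.1  0.2  0.9]
[[ 0.023 -0.979  0.205]
 [ 0.088  0.206  0.975]
 [-0.996 -0.004  0.091]]
```

View pics/w4.png

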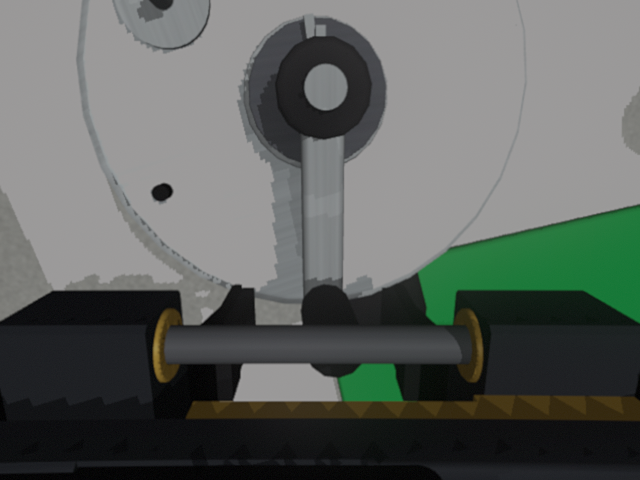

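View pics/w4c.png

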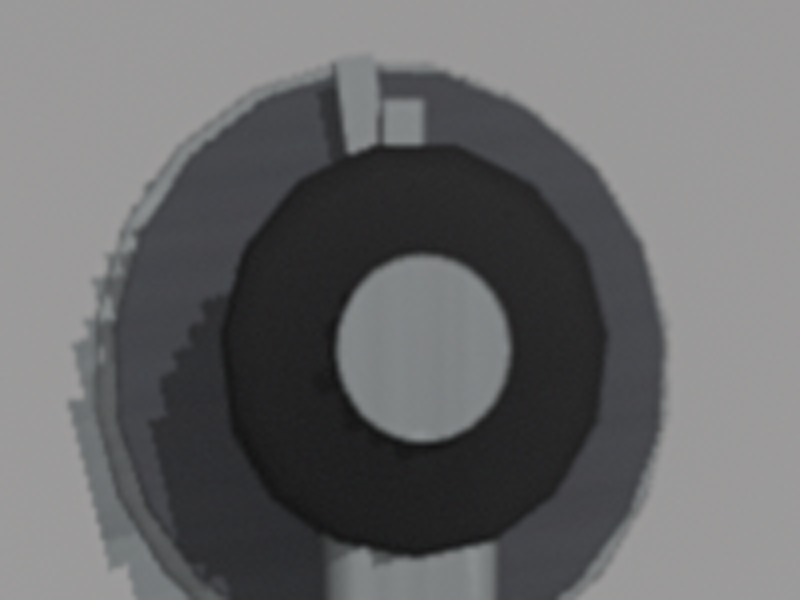

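The rib at (309,27) is now further from the tail at (321,30), so the slip is about 0.14–0.17 rad, mid-band. The load has left the tool tilted 0.09 rad in the jaw plane. Twisting about 1.57 rad makes the jaw axis horizontal, so the weight can still be held upright.

```bash
python3 -m pendant '[{"travel":[0,0,0],"twist":0},{"travel":[0,0,0],"twist":0},{"travel":[-0.04,0,0],"twist":0},{"travel":[-0.09,0,0],"twist":0},{"travel":[-0.13,0,0],"twist":0},{"travel":[-0.15,0,0],"twist":0},{"travel":[-0.15,0,0],"twist":0}]' 1
python3 - <<'E'
from h import *
s,im=snap('wrist','w5.png');snap('top','t5.png');print(R.from_rotvec(s['tool_rot']).as_matrix().round(3),s['joint_positions'].round(2),s['ft_force'].round(1))
c=cam('wrist',s);print(proj(c,[[.534,.011,.146],[.5845,.068,.142]]))
E
```

```text
time: 9.72
position: [0.6708, 0.0347, 0.3446]
tool_rot: [-1.0, 1.221, 1.085]
ft_force: [0.0, 0.2, -0.2]
grip_width: 0.998
[[ 0.027 -0.979  0.204]
 [ 0.088  0.206  0.975]
 [-0.996 -0.008  0.092]] [-0.37  0.34  0.46  1.23 -0.24  1.59  1.42] [ 0.   0.2 -0.2]
[[230.14259096  53.23007757]
 [313.73027894 105.06744817]]
```

View pics/w5.png

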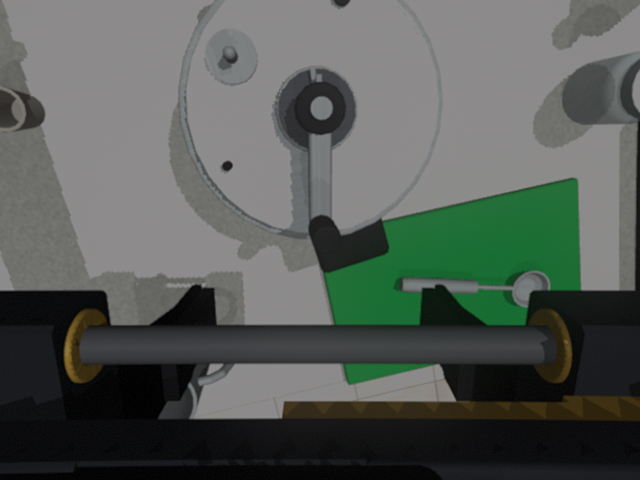

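```bash
python3 - <<'E'
from h import *
im=cv2.imread('pics/w5.png');cv2.imwrite('pics/w5c.png',cv2.resize(im[20:95,190:290],(800,600),interpolation=cv2.INTER_CUBIC))
E
```

```text
(no output)
```

View pics/w5c.png

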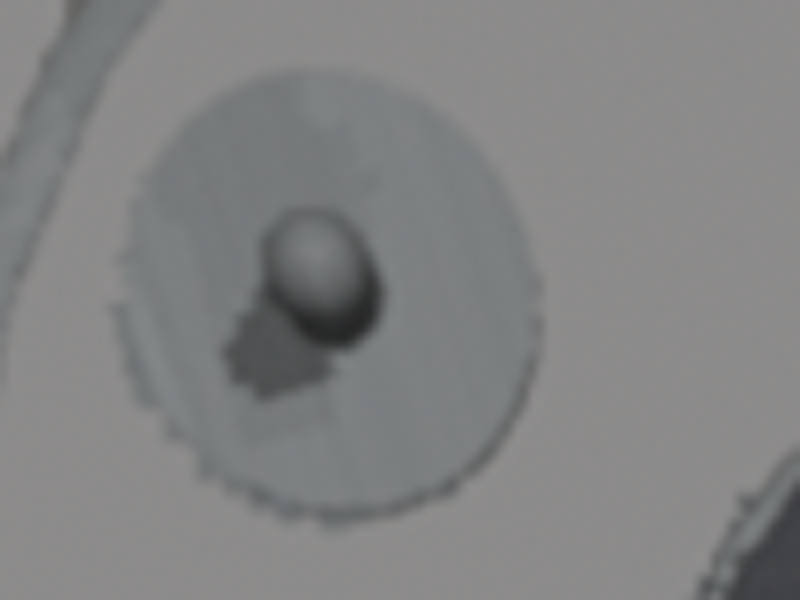

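View pics/t5.png

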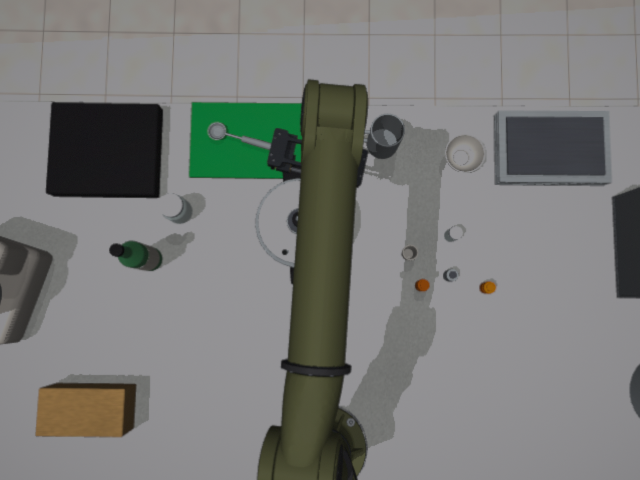

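```bash
python3 - <<'E'
from h import *
s=ctrl.get_state();c=cam('wrist',s)
print('seat',onz(c,(231.7,56.2),.146),'pipe top',onz(c,(229.4,51.9),.166),'pipe axis mid', onz(c,(230.3,54),.158))
print('collar',onz(c,(316,110),.16),'knob',onz(c,(322,222),.228))
Rt=R.from_rotvec(s['tool_rot']).as_matrix()
# target: over weight, standing 0.10 y_tool offset after twist
for tw in(-1.57,):
    Rn=Rt@R.from_rotvec([tw,0,0]).as_matrix();print(Rn.round(3))
T=np.array([.462,-.30,.26]); print(Rt.T@(T-s['position']))
E
```

```text
seat [0.53471668 0.01231238 0.146     ] pipe top [0.53511759 0.01270888 0.166     ] pipe axis mid [0.5351601  0.01245327 0.158     ]
collar [0.58726372 0.06764907 0.16      ] knob [0.66122114 0.05020098 0.228     ]
[[ 0.022 -0.205 -0.978]
 [ 0.088 -0.975  0.206]
 [-0.996 -0.091 -0.003]]
[ 0.04708634  0.13468098 -0.37665375]
```

```bash
python3 -m pendant '[{"travel":[0,0.01,-0.05],"twist":-0.15},{"travel":[0.02,0.05,-0.2],"twist":-0.5},{"travel":[0.05,0.12,-0.42],"twist":-1.57},{"travel":[0.05,0.125,-0.42],"twist":-1.57},{"travel":[0.05,0.125,-0.42],"twist":-1.57},{"travel":[0.05,0.125,-0.42],"twist":-1.57},{"travel":[0.05,0.125,-0.42],"twist":-1.57},{"travel":[0.05,0.125,-0.42],"twist":-1.57},{"travel":[0.05,0.125,-0.42],"twist":-1.57},{"travel":[0.05,0.125,-0.42],"twist":-1.57}]'
python3 - <<'E'
from h import *
s,im=snap('wrist','w6.png');print(R.from_rotvec(s['tool_rot']).as_matrix().round(3),s['joint_positions'].round(2),s['position'])
c=cam('wrist',s);print(proj(c,[[.4615,-.3385,.044]]))
E
```

```text
time: 11.08
position: [0.495, -0.2632, 0.2087]
tool_rot: [-1.655, 0.592, 1.984]
ft_force: [1.3, 0.8, -2.2]
grip_width: 1.001
[[-0.148 -0.616 -0.774]
 [ 0.091 -0.788  0.609]
 [-0.985  0.02   0.173]] [ 1.23  0.46 -1.04  1.52  0.34  1.55  2.65] [ 0.49498762 -0.26320396  0.20872725]
[[255.40143498 126.25340461]]
```

View pics/w6.png

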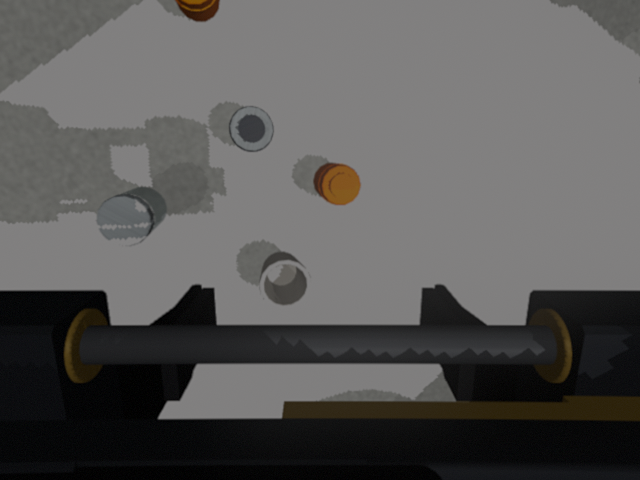

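```bash
python3 -m pendant '[{"travel":[-0.06,0,0],"twist":0.15},{"travel":[-0.06,0,0],"twist":0.5},{"travel":[-0.06,0,0],"twist":1.2},{"travel":[-0.06,0,0],"twist":1.2},{"travel":[-0.06,0,0],"twist":1.2},{"travel":[-0.06,0,0],"twist":1.2},{"travel":[-0.06,0,0],"twist":1.2},{"travel":[-0.06,0,0],"twist":1.2}]'
cat > o.py <<'E'
from h import *
s=ctrl.get_state();Rt=R.from_rotvec(s['tool_rot']).as_matrix();print(Rt.round(3),s['joint_positions'].round(2),s['position'].round(4)); print('jaw az',np.arctan2(Rt[1,2],Rt[0,2]),'tilt',np.hypot(Rt[0,0],Rt[1,0]),'az',np.arctan2(Rt[1,0],Rt[0,0]))
E
python3 o.py
```

```text
time: 12.12
position: [0.5019, -0.2731, 0.268]
tool_rot: [-0.857, 1.396, 1.131]
ft_force: [-0.1, 0.0, 0.1]
grip_width: 0.997
[[-0.146 -0.944  0.297]
 [ 0.094  0.285  0.954]
 [-0.985  0.167  0.047]] [ 1.07  0.37 -0.8   1.41  0.21  1.64  1.55] [ 0.5019 -0.2731  0.268 ]
jaw az 1.2693924315190368 tilt 0.1738919419675387 az 2.568734292557875
```

The view in w6 shows the weight at (251,129), with the orange look-alike at (340,185), the egg cup at (286,282) and the shaker at (127,216). The last twist ran joint 7 into its limit and tilted the tool to 0.17 rad. I'll try to right it by reaching past the end of the arm's range in the direction the tool tip must swing.

```bash
python3 -m pendant '[{"travel":[-0.02,-0.06,-0.015],"twist":0},{"travel":[-0.06,-0.33,-0.093],"twist":0},{"travel":[-0.06,-0.33,-0.093],"twist":0},{"travel":[-0.06,-0.33,-0.093],"twist":0},{"travel":[-0.06,-0.33,-0.093],"twist":0},{"travel":[-0.06,-0.33,-0.093],"twist":0},{"travel":[-0.06,-0.33,-0.093],"twist":0}]'
python3 o.py
```

```text
time: 13.0
position: [0.7211, -0.4535, 0.2414]
tool_rot: [-0.808, 1.383, 1.082]
ft_force: [-0.9, -2.5, -0.2]
grip_width: 1.002
[[-0.117 -0.928  0.352]
 [ 0.119  0.339  0.933]
 [-0.986  0.152  0.071]] [ 0.53  1.12  0.18  0.15 -0.21  2.03  1.76] [ 0.7211 -0.4535  0.2414]
jaw az 1.2096586081565597 tilt 0.16713342466186423 az 2.350332180112862
```

```bash
python3 -m pendant '[{"travel":[-0.02,-0.055,-0.015],"twist":0},{"travel":[-0.04,-0.11,-0.03],"twist":0},{"travel":[-0.04,-0.11,-0.03],"twist":0},{"travel":[-0.04,-0.11,-0.03],"twist":0}]'
python3 o.py
```

```text
time: 13.5
position: [0.7332, -0.464, 0.2289]
tool_rot: [-0.837, 1.374, 1.067]
ft_force: [-0.6, -0.1, -0.8]
grip_width: 1.002
[[-0.098 -0.935  0.342]
 [ 0.1    0.333  0.938]
 [-0.99   0.126  0.06 ]] [ 0.57  1.18 -0.77  0.06  0.71  2.05  1.74] [ 0.7332 -0.464   0.2289]
jaw az 1.2209416621702696 tilt 0.13971358251112387 az 2.3480083474657794
```

```bash
python3 -m pendant '[{"travel":[-0.06,-0.1,-0.04],"twist":0},{"travel":[-0.06,-0.2,-0.09],"twist":0},{"travel":[-0.06,-0.2,-0.09],"twist":0},{"travel":[-0.06,-0.2,-0.09],"twist":0}]'
python3 o.py
```

```text
time: 14.0
position: [0.7428, -0.4949, 0.2109]
tool_rot: [-0.879, 1.345, 1.031]
ft_force: [-0.8, -0.3, 0.0]
grip_width: 0.999
[[-0.049 -0.941  0.334]
 [ 0.077  0.329  0.941]
 [-0.996  0.072  0.057]] [ 0.61  1.2  -0.97  0.06  0.91  1.99  1.77] [ 0.7428 -0.4949  0.2109]
jaw az 1.2301038741927446 tilt 0.09180993061714986 az 2.1395782032194646
```

```bash
python3 -m pendant '[{"travel":[-0.07,-0.1,-0.07],"twist":0},{"travel":[-0.07,-0.15,-0.12],"twist":0},{"travel":[-0.07,-0.15,-0.12],"twist":0}]'
python3 o.py
```

```text
time: 14.38
position: [0.7324, -0.5407, 0.213]
tool_rot: [-0.92, 1.329, 0.99]
ft_force: [-0.4, -0.5, -1.1]
grip_width: 0.999
[[-0.008 -0.944  0.33 ]
 [ 0.046  0.329  0.943]
 [-0.999  0.023  0.041]] [ 0.63  1.19 -0.15  0.06  0.11  1.92  1.84] [ 0.7324 -0.5407  0.213 ]
jaw az 1.23424492757233 tilt 0.04658544623247494 az 1.7490052919197034
```

```bash
python3 -m pendant '[{"travel":[-0.05,-0.05,-0.06],"twist":0},{"travel":[-0.06,-0.09,-0.13],"twist":0},{"travel":[-0.06,-0.09,-0.13],"twist":0}]'
python3 o.py
```

```text
time: 14.75
position: [0.6992, -0.6064, 0.2245]
tool_rot: [-0.963, 1.317, 0.945]
ft_force: [-0.3, 0.2, 0.3]
grip_width: 0.999
[[ 0.032 -0.944  0.329]
 [ 0.009  0.329  0.944]
 [-0.999 -0.027  0.019]] [ 0.68  1.19  0.62  0.06 -0.64  1.88  1.94] [ 0.6992 -0.6064  0.2245]
jaw az 1.2358697846947653 tilt 0.032932108943562445 az 0.27841169760384543
```

The tilt is down to 0.033 rad. Now back over the weight, with the jaws at about azimuth -1.1, which clears the neighbours and the hub.

```bash
python3 -m pendant '[{"travel":[-0.03,0.06,0.03],"twist":0.15},{"travel":[-0.03,0.31,0.175],"twist":1.5},{"travel":[-0.03,0.31,0.175],"twist":1.5},{"travel":[-0.03,0.31,0.175],"twist":1.5},{"travel":[-0.03,0.31,0.175],"twist":1.5},{"travel":[-0.03,0.31,0.175],"twist":1.5},{"travel":[-0.03,0.31,0.175],"twist":1.5},{"travel":[-0.03,0.31,0.175],"twist":1.5},{"travel":[-0.03,0.31,0.175],"twist":1.5},{"travel":[-0.03,0.31,0.175],"twist":1.5}]' 0.4
python3 o.py
```

```text
time: 16.0
position: [0.4634, -0.3386, 0.2495]
tool_rot: [0.215, 1.53, -0.193]
ft_force: [0.8, 0.3, 0.6]
grip_width: 0.698
[[ 0.033  0.258  0.966]
 [ 0.01   0.966 -0.258]
 [-0.999  0.018  0.029]] [-0.37  0.22  1.13  1.65 -0.23  1.38  0.53] [ 0.4634 -0.3386  0.2495]
jaw az -0.26157493166135365 tilt 0.03421834656799477 az 0.29500770031618734
```

```bash
python3 -m pendant '[{"travel":[0,0,0],"twist":0.18},{"travel":[0,0,0],"twist":0.36},{"travel":[0,0,0],"twist":0.54},{"travel":[0,0,0],"twist":0.72},{"travel":[0,0,0],"twist":0.84},{"travel":[0,0,0],"twist":0.84}]'
python3 o.py; python3 - <<'E'
from h import *
s,im=snap('wrist','w7.png');c=cam('wrist',s);print(proj(c,[[.4615,-.3385,.044]]))
E
```

```text
time: 16.75
position: [0.4634, -0.3387, 0.2493]
tool_rot: [0.872, 1.374, -0.83]
ft_force: [0.2, -0.0, 0.3]
grip_width: 0.699
[[ 0.032  0.889  0.456]
 [ 0.01   0.456 -0.89 ]
 [-0.999  0.033  0.006]] [-0.42  0.25  1.2   1.66 -0.26  1.38 -0.28] [ 0.4634 -0.3387  0.2493]
jaw az -1.097463196611578 tilt 0.03386259469193496 az 0.29167107173987605
[[313.64848916 225.92937764]]
```

View pics/w7.png

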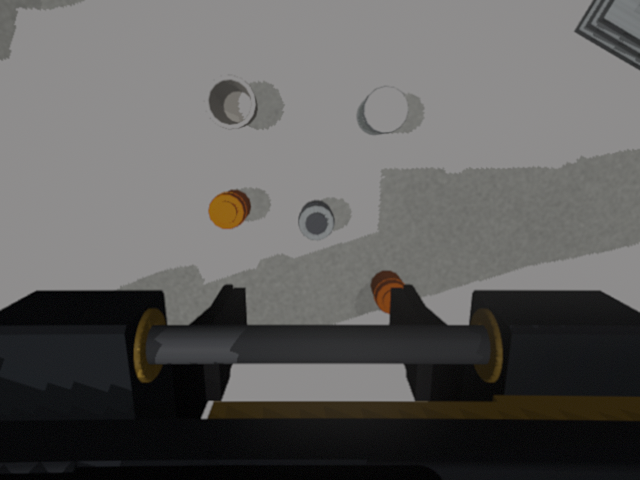

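```bash
python3 - <<'E'
from h import *
im=cv2.imread('pics/w7.png');cv2.imwrite('pics/w7c.png',cv2.resize(im[185:260,267:367],(800,600),interpolation=cv2.INTER_CUBIC))
E
```

```text
(no output)
```

View pics/w7c.png

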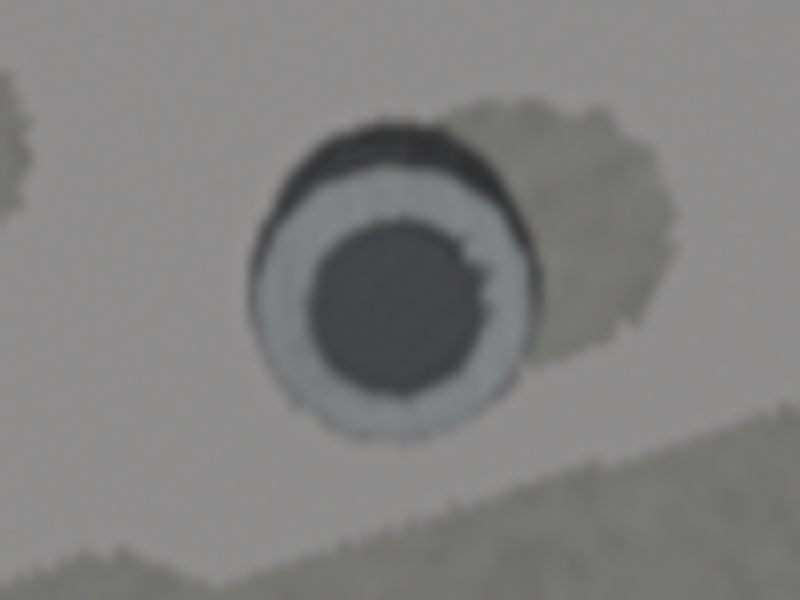

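The weight's top, with its 20 mm dark button, is centred at (316.2,222.8); it stands upright, button up. It is the only steel-coloured candidate.

```bash
python3 - <<'E'
from h import *
s=ctrl.get_state();c=cam('wrist',s);Rt=R.from_rotvec(s['tool_rot']).as_matrix()
W=onz(c,(316.2,222.8),.044);print(W)
G=np.array([W[0],W[1],.029]); tcp=G+.019*Rt[:,0]; d=Rt.T@(tcp-s['position']);print(tcp,d)
E
```

```text
[ 0.46516878 -0.33921331  0.044     ]
[ 0.46578755 -0.33902652  0.010011  ] [ 2.39275608e-01 -6.02551994e-03 -3.77822043e-05]
```

```bash
python3 -m pendant '[{"travel":[0.06,-0.006,0],"twist":0},{"travel":[0.12,-0.006,0],"twist":0},{"travel":[0.18,-0.006,0],"twist":0},{"travel":[0.22,-0.006,0],"twist":0},{"travel":[0.239,-0.006,0],"twist":0},{"travel":[0.239,-0.006,0],"twist":0},{"travel":[0.239,-0.006,0],"twist":0}]'; python3 -m pendant '[{"travel":[0,0,0],"twist":0},{"travel":[0,0,0],"twist":0},{"travel":[0,0,0],"twist":0},{"travel":[0,0,0],"twist":0},{"travel":[0,0,0],"twist":0},{"travel":[0,0,0],"twist":0}]' -1 20; python3 o.py; python3 -c "
from h import *
snap('wrist','w8.png')"
```

```text
time: 17.68
position: [0.4669, -0.3402, 0.0121]
tool_rot: [0.87, 1.371, -0.829]
ft_force: [1.1, 1.0, 0.4]
grip_width: 0.699
time: 18.42
position: [0.467, -0.3399, 0.0122]
tool_rot: [0.871, 1.371, -0.828]
ft_force: [-0.9, 3.0, 4.3]
grip_width: 0.369
[[ 0.035  0.889  0.457]
 [ 0.009  0.457 -0.889]
 [-0.999  0.035  0.008]] [-0.19  0.52  0.98  1.9  -0.56  0.99 -0.06] [ 0.467  -0.3399  0.0122]
jaw az -1.0962580873054422 tilt 0.036228873159496966 az 0.2507615310934171
```

View pics/w8.png

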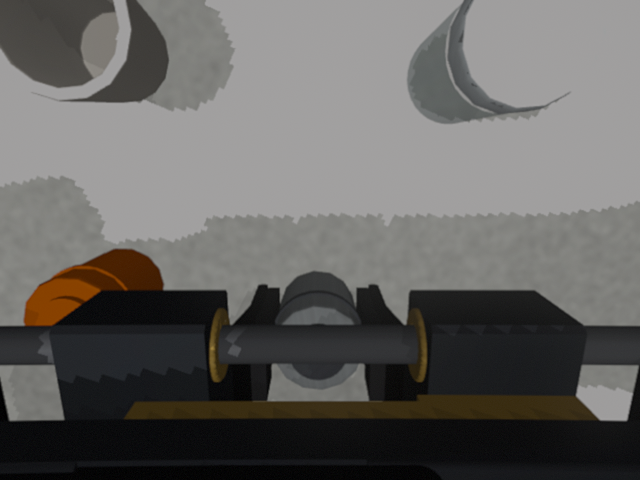

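```bash
python3 - <<'E'
from h import *
im=cv2.imread('pics/w8.png');cv2.imwrite('pics/w8c.png',cv2.resize(im[260:400,225:411],(797,600),interpolation=cv2.INTER_CUBIC))
s=ctrl.get_state();c=cam('wrist',s);Rt=R.from_rotvec(s['tool_rot']).as_matrix()
for v in(290,295,300,335,340,384,388):
    P=onz(c,(318,v),.044);print(v,Rt.T@(P-s['position']),P)
E
```

```text
290 [-0.0309977   0.02125728  0.00134452] [ 0.48544272 -0.33164552  0.044     ]
295 [-0.03106114  0.01946392  0.00134435] [ 0.48384644 -0.33246531  0.044     ]
300 [-0.03112494  0.01766047  0.00134417] [ 0.48224118 -0.33328972  0.044     ]
335 [-0.03158164  0.00475001  0.0013429 ] [ 0.4707495 -0.3391914  0.044    ]
340 [-0.03164835  0.00286421  0.00134271] [ 0.46907094 -0.34005344  0.044     ]
384 [-0.03225159 -0.01418885  0.00134096] [ 0.45389187 -0.34784875  0.044     ]
388 [-0.0323079  -0.01578055  0.00134079] [ 0.45247508 -0.34857635  0.044     ]
```

View pics/w8c.png

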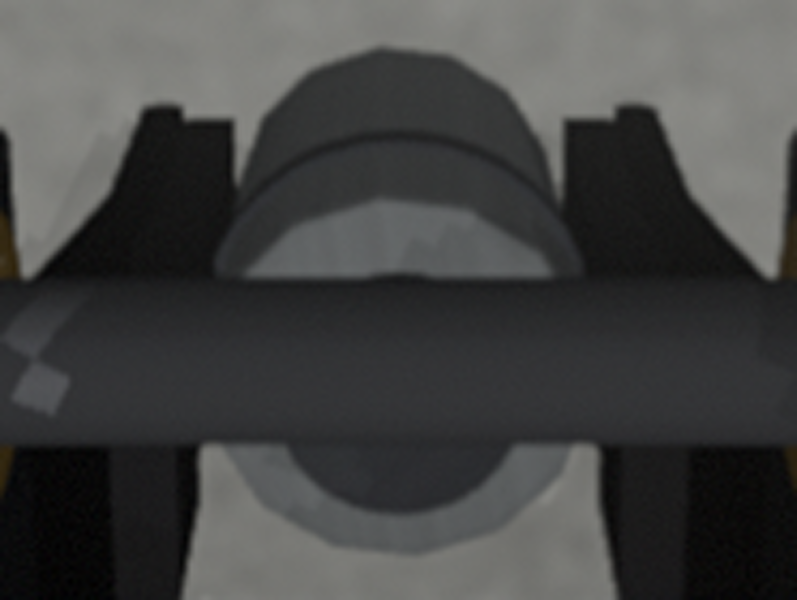

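Gripped: width 32 mm, and the top rim spans v=306 to 389, so the weight's axis is within 0.5 mm of the jaw centre. Next: lift and carry it to a viewing point beside the vent.

```bash
python3 -m pendant '[{"travel":[-0.02,0,0],"twist":0},{"travel":[-0.06,0,0],"twist":0},{"travel":[-0.12,0,0],"twist":0},{"travel":[-0.18,0.03,-0.05],"twist":0},{"travel":[-0.224,0.07,-0.11],"twist":0},{"travel":[-0.224,0.11,-0.17],"twist":0},{"travel":[-0.224,0.15,-0.23],"twist":0},{"travel":[-0.224,0.18,-0.28],"twist":0},{"travel":[-0.224,0.18,-0.28],"twist":0},{"travel":[-0.224,0.18,-0.28],"twist":0}]'; python3 -m pendant '[{"travel":[0,0,0],"twist":0},{"travel":[0,0,0],"twist":0}]'; python3 o.py; python3 -c "
from h import *
s,im=snap('wrist','w9.png');print(proj(cam('wrist',s),[[.535,.0125,.146],[.535,.0125,.166]]))"
```

```text
time: 19.73
position: [0.4914, -0.0063, 0.2407]
tool_rot: [0.866, 1.373, -0.822]
ft_force: [-0.3, -0.8, -2.0]
grip_width: 0.365
time: 19.98
position: [0.4914, -0.0077, 0.2408]
tool_rot: [0.869, 1.372, -0.824]
ft_force: [1.5, -0.8, -1.1]
grip_width: 0.37
[[ 0.036  0.887  0.461]
 [ 0.01   0.461 -0.887]
 [-0.999  0.037  0.008]] [-0.97 -0.13  0.87  1.86  0.1   1.33 -1.21] [ 0.4914 -0.0077  0.2408]
jaw az -1.0915828817114612 tilt 0.03775248648930044 az 0.27514656506852925
[[317.81225635 180.49064233]
 [318.11399286 182.97048966]]
```

View pics/w9.png

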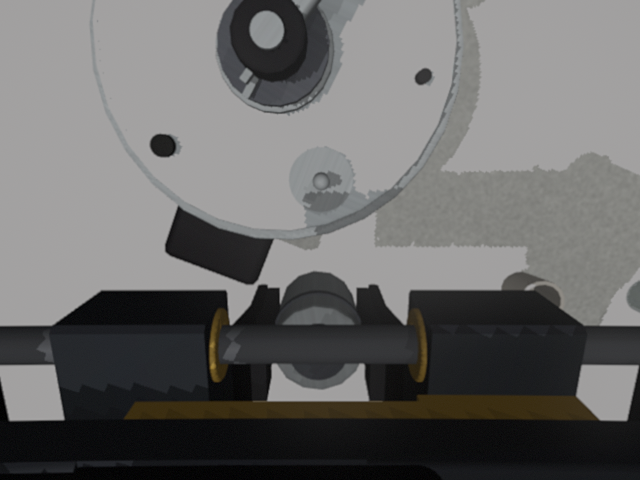

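```bash
python3 - <<'E'
from h import *
im=cv2.imread('pics/w9.png');a=cv2.resize(im[140:220,280:360],(400,400),interpolation=cv2.INTER_CUBIC);b=cv2.resize(im[0:120,215:335],(400,400),interpolation=cv2.INTER_CUBIC)
cv2.imwrite('pics/w9c.png',np.hstack([a,b]))
E
```

```text
(no output)
```

View pics/w9c.png

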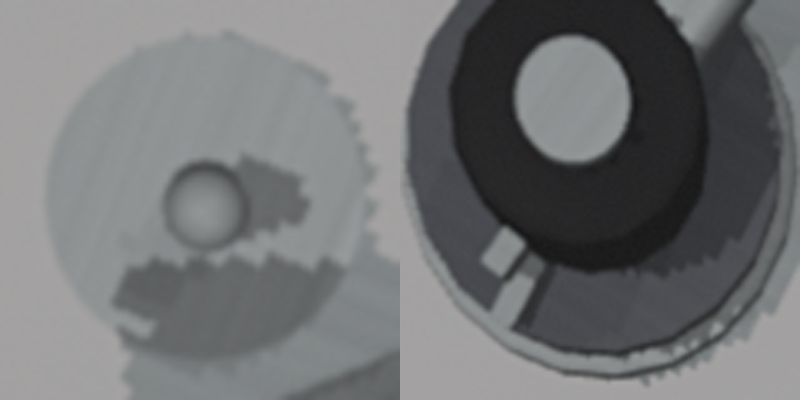

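```bash
python3 - <<'E'
from h import *
s=ctrl.get_state();c=cam('wrist',s);Rt=R.from_rotvec(s['tool_rot']).as_matrix();p=s['position']
print(s['time'],p)
ps=onz(c,(321,179),.146);pp=onz(c,(321.2,181),.165);print(ps,pp, Rt.T@(pp-p))
zt=p[2]+.032  # weight top z
top=[onz(c,(318,v),zt) for v in(306.2,388.8)]; w=(top[0]+top[1])/2; print('weight axis',w, 'jaw-centred axis', (p+Rt@[-.0318,0,0]))
for V in(ps,pp):
    for A in(w,p+Rt@[-.0318,0,0]):
        d=np.array([V[0]-A[0],V[1]-A[1],0]);print(d, Rt.T@d)
# rib slip
for z in(.155,.165):
    ax=onz(c,(275.5,52),z);
    r=onz(c,(215+515*.3-120,300*.3),z)
    # rib direction from its two long-edge ends ; tail direction
f=.3
def pt(x,y,z): return onz(c,(215+(x-400)*f,y*f),z)
a=pt(505,320,.17)-pt(527,272,.17); 
# bar edges far: in image bar from hub to upper right
b=pt(486,262,.182)-pt(508,228,.182)
print('rib az',np.arctan2(a[1],a[0]),'tail az',np.arctan2(b[1],b[0]))
E
```

```text
20.025 [ 0.4914118  -0.00781248  0.24077881]
[0.5367201  0.01105518 0.146     ] [0.53675111 0.0112896  0.165     ] [0.07756323 0.04621271 0.0033617 ]
weight axis [ 0.49069024 -0.00942657  0.27277881] jaw-centred axis [ 0.49025873 -0.0081357   0.27255625]
[0.04602985 0.02048175 0.        ] [0.00187723 0.05025426 0.00303895]
[0.04646137 0.01919088 0.        ] [0.00187976 0.05004199 0.00438338]
[0.04606087 0.02071618 0.        ] [0.00188074 0.0503898  0.00284521]
[0.04649239 0.0194253  0.        ] [0.00188327 0.05017753 0.00418964]
rib az 3.1350313856411467 tail az 2.98534405403972
```

Vent pipe at (321,181), seat centre at (321,179). Rib versus lever tail gives a slip of about 0.15 rad. Moving over the vent.

```bash
python3 -m pendant '[{"travel":[0.001,0.025,0.0015],"twist":0},{"travel":[0.002,0.0502,0.0034],"twist":0},{"travel":[0.002,0.0502,0.0034],"twist":0},{"travel":[0.002,0.0502,0.0034],"twist":0},{"travel":[0.002,0.0502,0.0034],"twist":0}]'; python3 - <<'E'
from h import *
s=ctrl.get_state();Rt=R.from_rotvec(s['tool_rot']).as_matrix();p=s['position'];print(p,Rt[:,0].round(3))
p0=np.array([0.4914118,-0.00781248,0.24077881])
d=p0+np.array([.04625,.0202,0])-p; d[2]=.170-p[2]; print(Rt.T@d)   # bottom ~ .158
d[2]=.182-p[2];print(Rt.T@d)
E
```

```text
time: 20.65
position: [0.537, 0.0115, 0.2407]
tool_rot: [0.87, 1.372, -0.824]
ft_force: [0.1, 0.2, -1.0]
grip_width: 0.366
[0.53698645 0.01149969 0.24069427] [ 0.036  0.011 -0.999]
[ 0.07067825 -0.00160626 -0.0009636 ]
[ 0.05868674 -0.0011626  -0.00088114]
```

```bash
python3 -m pendant '[{"travel":[0.03,-0.0012,-0.0009],"twist":0},{"travel":[0.05,-0.0012,-0.0009],"twist":0},{"travel":[0.059,-0.0012,-0.0009],"twist":0},{"travel":[0.059,-0.0012,-0.0009],"twist":0},{"travel":[0.059,-0.0012,-0.0009],"twist":0}]'; python3 - <<'E'
from h import *
s,im=snap('wrist','w10.png');snap('scene','s10.png');Rt=R.from_rotvec(s['tool_rot']).as_matrix();p=s['position'];print(p,Rt[:,0].round(3))
p0=np.array([0.4914118,-0.00781248,0.24077881])
d=p0+np.array([.04625,.0202,0])-p; d[2]=.158-p[2]; print(d,Rt.T@d)
im=cv2.imread('pics/s10.png');cv2.imwrite('pics/s10c.png',cv2.resize(im[170:290,260:400],(700,600),interpolation=cv2.INTER_CUBIC))
E
```

```text
time: 21.28
position: [0.5382, 0.0123, 0.1826]
tool_rot: [0.871, 1.371, -0.823]
ft_force: [-0.9, 0.2, -0.7]
grip_width: 0.365
[0.53820341 0.01229676 0.18264984] [ 0.037  0.011 -0.999]
[-5.41612243e-04  9.07610613e-05 -2.46498395e-02] [ 0.02461165 -0.0013891  -0.00050307]
```

View pics/s10c.png

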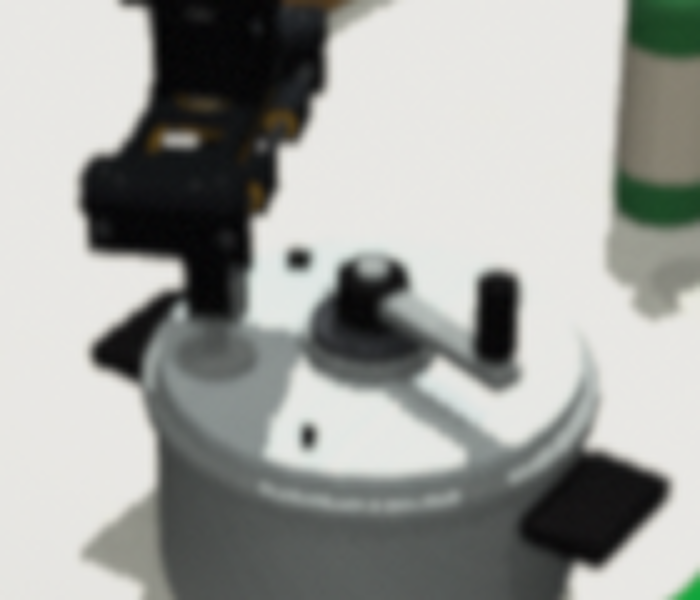

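View pics/w10.png

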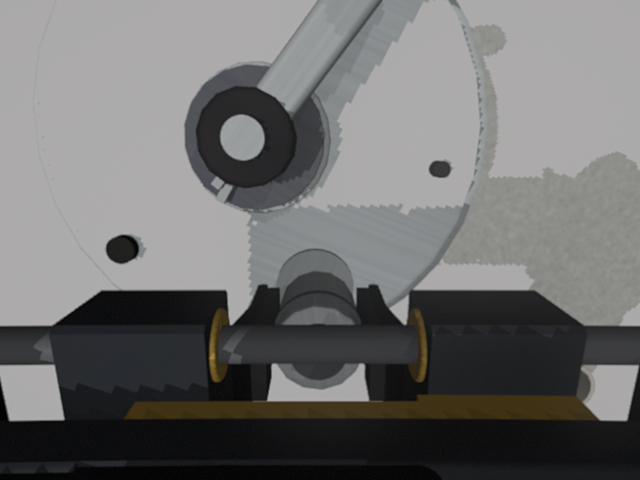

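The weight is over the seat and everything is clear. Descending in steps while watching the force.

```bash
python3 -m pendant '[{"travel":[0.006,-0.0008,-0.0005],"twist":0},{"travel":[0.012,-0.0009,-0.0005],"twist":0},{"travel":[0.012,-0.0009,-0.0005],"twist":0}]'
```

```text
time: 21.75
position: [0.5371, 0.0125, 0.1698]
tool_rot: [0.87, 1.372, -0.824]
ft_force: [-0.9, -0.6, -1.2]
grip_width: 0.364
```

```bash
python3 -m pendant '[{"travel":[0.005,-0.0002,0],"twist":0},{"travel":[0.009,-0.0003,0],"twist":0},{"travel":[0.009,-0.0003,0],"twist":0}]';  python3 -m pendant '[{"travel":[0.002,0,0],"twist":0},{"travel":[0.002,0,0],"twist":0}]'
```

```text
time: 22.12
position: [0.5368, 0.0124, 0.1603]
tool_rot: [0.87, 1.373, -0.825]
ft_force: [0.2, -0.5, -2.0]
grip_width: 0.371
time: 22.38
position: [0.537, 0.0125, 0.1584]
tool_rot: [0.87, 1.373, -0.825]
ft_force: [-0.4, -0.2, -1.7]
grip_width: 0.365
```

```bash
python3 -m pendant '[{"travel":[0.0015,0,0],"twist":0},{"travel":[0.0015,0,0],"twist":0}]';  python3 -m pendant '[{"travel":[0.0015,0,0],"twist":0},{"travel":[0.0015,0,0],"twist":0}]'
```

```text
time: 22.62
position: [0.5372, 0.0125, 0.1582]
tool_rot: [0.87, 1.373, -0.824]
ft_force: [-4.1, 0.2, 8.1]
grip_width: 0.37
time: 22.88
position: [0.5373, 0.0125, 0.1582]
tool_rot: [0.871, 1.374, -0.824]
ft_force: [-4.9, 0.2, 10.3]
grip_width: 0.371
```

It seated at TCP z = 0.1582, exactly the predicted height, with a 10 N reaction. Releasing.

```bash
python3 -m pendant '[{"travel":[0,0,0],"twist":0},{"travel":[0,0,0],"twist":0},{"travel":[0,0,0],"twist":0},{"travel":[0,0,0],"twist":0}]' 0.2; python3 -m pendant '[{"travel":[-0.015,0.0005,0],"twist":0},{"travel":[-0.04,0.0015,0],"twist":0},{"travel":[-0.08,0.003,0],"twist":0},{"travel":[-0.12,-0.0,0],"twist":0},{"travel":[-0.13,-0.05,0],"twist":0},{"travel":[-0.13,-0.10,0],"twist":0},{"travel":[-0.13,-0.10,0],"twist":0},{"travel":[-0.13,-0.10,0],"twist":0}]'; python3 - <<'E'
from h import *
s,im=snap('wrist','w11.png');c=cam('wrist',s);Rt=R.from_rotvec(s['tool_rot']).as_matrix();print(s['position'],proj(c,[[.5367,.0112,.190],[.5367,.0112,.146]]))
snap('scene','s11.png');im=cv2.imread('pics/s11.png');cv2.imwrite('pics/s11c.png',cv2.resize(im[170:290,260:400],(700,600),interpolation=cv2.INTER_CUBIC))
E
```

```text
time: 23.38
position: [0.5372, 0.0125, 0.158]
tool_rot: [0.871, 1.374, -0.824]
ft_force: [-0.2, -0.3, 0.6]
grip_width: 0.589
time: 24.38
position: [0.4446, -0.0352, 0.2853]
tool_rot: [0.873, 1.373, -0.823]
ft_force: [0.2, -0.3, -0.4]
grip_width: 0.601
[ 0.44464777 -0.03523844  0.28530136] [[316.31405831  86.80915319]
 [316.18148945  96.41818306]]
```

View pics/w11.png

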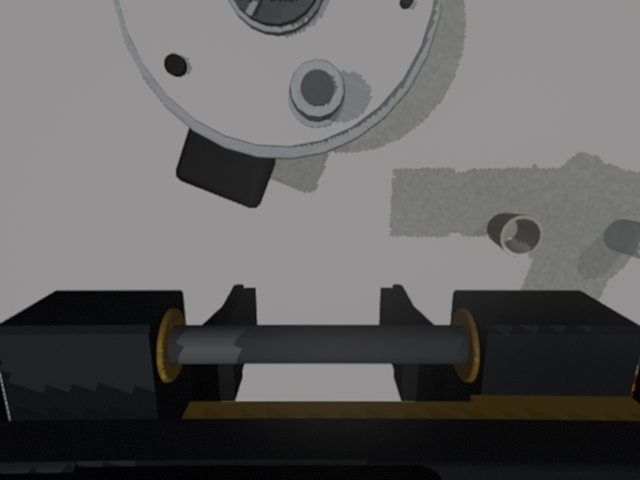

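View pics/s11c.png

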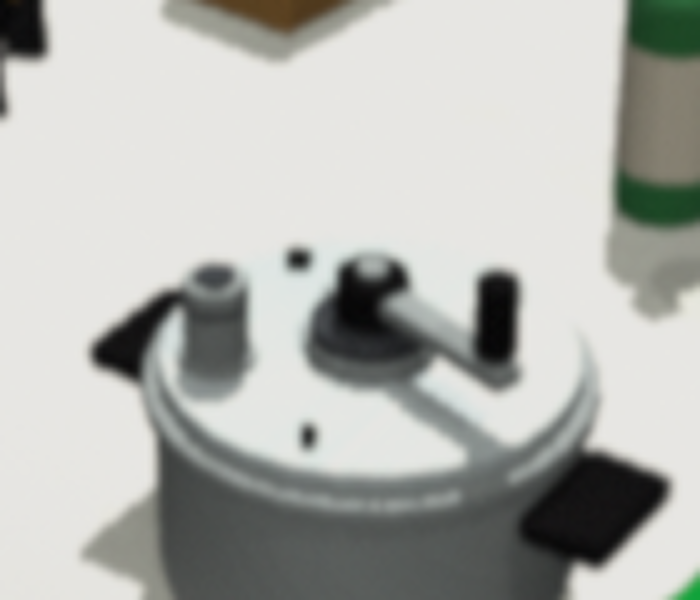

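Weight top at (318,88) against a predicted (316,87). The scene view shows it upright and fully down on the seat, with the gripper clear and the egg cup and shaker in place. Handing in.

```bash
python3 -c "
from h import *
s=ctrl.get_state();print(s['time'],s['ft_force'].round(1));print(ctrl.close_job())"
```

```text
24.475 [ 0.7 -0.3  0.6]
the job is handed in; nothing more can be done
None
```

The cooker is closed and the steel weight stands on the vent. I handed the job in at 24.5 s; it gave no verdict.

- **Lever:** I gripped the knob and swung it clockwise. The collar went tight at about 0.77 rad and the clutch slipped at about 15–16 N. I stopped about 0.15 rad past the slip. The kinematic estimate and the wrist pictures after release put it at 0.14–0.17 rad; an earlier rougher picture estimate read lower (0.05 rad, when I judged it about 0.1).
- **Weight:** I set the steel weight over the pipe. It met no resistance on the way down and touched the seat at exactly the predicted height (TCP 0.1582 m, 8–10 N). After I let go, the pictures showed it upright and centred to about 2 px (about 1 mm), with the gripper clear and touching nothing.
- **Not as planned:** pushing the lever tilted the tool, and a twist into joint 7's limit raised the tilt to 0.17 rad. I brought it back to 0.03 rad before grasping the weight.
- **Not re-measured:** I did not measure the shaker, egg cup, oil bottle and jar again at the end. The arm touched none of them knowingly, and the egg cup, shaker and oil bottle looked in place in the last pictures; the jar was not in view.

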